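Load a pearl into the drilling index table and index it to the drill

ROBOT

A 6-joint arm with a two-finger parallel gripper is mounted at the origin on the work surface. World frame = base frame: x ahead of the robot, y to its left, z up, the work surface at z = 0. Lengths are in m, angles in rad, forces in N, time in s.
With the tool pointing down it reaches from about 0.35 to 0.875 m from the base axis. Payload 15.5 kg.
Tool frame: the origin (TCP) lies midway between the tips of the shut fingers; the grasp point (between the pads) lies 19 mm behind it; z points along the fingers, y is the line along which they close (so a half turn about z gives the same grasp; the last joint's range is limited). The gripper opens to 85 mm and grips with 20 to 120 N. Pads are 22 mm wide; open, the fingers measure 114 mm over their backs; the gripper's body (76 mm by 85 mm) begins 54 mm behind the grasp point. The pads swing forward as they close: fully open they stand 13 mm farther back than shut.
Start: joints at [1.19, 0.494, 1.345, -0, 1.302, -0.096], TCP at [0.176, 0.6, 0.231] pointing down, gripper open.
Joint ranges: [-2.91, 2.91], [-0.82, 2.16], [0.22, 2.67], [-1.22, 4.37], [0.12, 2.79], [-3.08, 3.08]. Speed limits (rad/s): [1.89, 1.89, 2.57, 3.01, 3.01, 3.01].

INTERFACE

Orientations are given as a rotation vector (axis times angle).
In Python, from cell import sense, camera, finish_job gives the robot as it stands.
- The arm moves only by the tool move_arm, never from a script. Its argument "series" is a list of rows, each a list of 3 entries, a list of its own where there are three numbers: the turn, a rotation vector about the tool's x, y, z in rad, then the shift along the tool's x, y, z in mm, then the opening, from 0 (shut) to 1 (fully open). A call has 1 to 20 rows; each row shifts and turns the commanded pose from where the row before left it, along the tool's axes as they then stand; what a row does not reach is not made up. A row lasts 1/8 s, in which the tool goes at most 62.5 mm and 10.7 degrees, less where a joint would pass 70% of its speed; a pose out of reach is approached as far as the arm can. A call is refused whole if a number of a shift passes 62.5 or a number of a turn 0.188, either way. A call with a gripper value outside its range is refused whole. The fingers move at their own pace and stop on an object; the grip force is fixed at half the most. Time passes only in rows, so rows that do not move let the fingers close. It gives the time, the measured TCP pose, the force, the opening and the grip force at its end, in the units of the state.
- sense(): the state, without advancing time (a new reading comes with each control period).
- camera(name): name is "side" or "top"; returns a dict with "image" (420x560x3 uint8, red, green, blue), "intrinsics" (3x3 intrinsics, pixels), "rvec" (rotation vector, rad) and "tvec" (3), from world to camera coordinates, as OpenCV has them. Camera axes: x right, y down, z forward; pixel columns grow to the right and rows downward; lengths in m; the calibration is good to about 2 mm. A picture is of the moment at which its call begins. There is no depth.
- finish_job(): hands the job in; it is judged then, once.
The state is a dict: "clock": time; "q": joint angles; "qd": joint speeds; "tau": joint torques, N m; "ee_pos": TCP position; "tool_rot": TCP orientation; "force": force on the tool from outside, world axes, zero at the start; "wrist_torque": the same for the moment, N m; "gripper_width": finger opening in m; "grasp_force": force on a finger pad.
Only numpy, scipy, OpenCV 4.12 (cv2) and the standard library are available. Lean on these libraries where they do the work, as an engineer would, in place of code of your own. Each camera call takes 0.05 s, during which the arm holds its last target. There are 200 camera calls.

TASK

Take the dop with the round pearl out of the wooden rack, gripping its brass body and never the pearl, and stand it fully home in the socket at the loading pointer of the index table. Then turn the table's knob clockwise (seen from above) by three clicks, without running past the third stop and without touching the dop any more, so that the pearl faces the drill, and finish while still gripping the knob at that stop, ready for drilling: do not let go. Leave everything else where it is.

Things in the scene. Friction and masses are not known exactly. Their poses are not given: they have to be found in the camera images.
- dop_round: Brass dop with the round pearl, the one to load, upright in one of the rack's holes (which varies). Origin at the centre of its foot, z up along it. Shank 10 mm diameter, 0 to 22 mm, the lowest 5 mm tapering to 5 mm; flange 21 mm, 22 to 24.5 mm; brass body 16 mm diameter, 24.5 to 54 mm: grip this from above, a finger on each side. About 80 g.
- pearl_round: The round pearl waxed on that dop: a white ball, 14 mm diameter, centre 59 mm above the dop's foot, narrower than the brass, so flat fingers on the brass do not touch it. Origin at the top of the brass, 54 mm above the foot. Not to be squeezed or knocked.
- dop_button: Same brass dop with a flat, button-shaped white pearl (15 mm wide, 5.5 mm high). Stays in the rack.
- dop_drop: Same brass dop with a drop-shaped, pointed white pearl (12 mm wide, 19 mm high). Stays in the rack.
- rack: Fixed wooden block 180 x 52 x 30 mm with three holes 12 mm wide in a row along its x axis, 62 mm apart, 24 mm deep. Origin at the centre of its underside. The dops' flanges rest on its top, so their feet are 8 mm above the table.
- fixture: Fixed grey base of the index table, 224 mm round. Origin at the centre of its underside, on the vertical axis of dial and knob; its -x axis points to the loading pointer, a small brass diamond at the dial's rim, robot's side. A horizontal drill (125 mm high, out to 273 mm from the axis) stands 67.5 degrees clockwise of it; a spring detent (39 mm high) is on the far side.
- dial (a joint): Turn of the dial with its knob (one piece), rad: 0 at the start, growing CLOCKWISE from above. Aluminium disc, 188 mm, scalloped rim, 16 stops, a click every 0.3927 rad (22.5 degrees); the third stop is 1.178. A sprung ball roller in the rim holds each stop: leaving it takes about 0.2 N m, falling to zero half way; then it pulls on with up to 0.2 N m, until it drops into the next.
- socket (a point): Centre of the mouth of the socket to load; it starts at the loading pointer and turns with the dial. A dark steel bush, 23 mm outside, bore 11.5 mm, 22 mm deep, the mouth countersunk to 19 mm over 6 mm; rim 62 mm above the table, 76 mm from the dial's axis. Fully home, a dop's foot is 22 mm below this point, its flange on the rim. All 16 bushes are alike and empty, 30 mm apart.
- knob_grip (a point): Point on the knob's vertical axis, 100 mm above the table: grip here. Black bar handle with two flat upright sides, 56 mm long, 16 mm thick, 76 to 116 mm above the table, turning with the dial; at the start the bar lies along the fixture's x axis (it points at the loading socket). Below it a round skirt (48 mm) and a 30 mm hub. Grip the flats with 20 N or more.
- drill_tip (a point): Tip of the drill bit, 99 mm above the table (the height of the loaded pearl's centre), 95 mm from the dial's axis, 67.5 degrees clockwise from the loading pointer. It does not move; 12 mm of air remain between it and the pearl at the third stop.
- spool: White thread spool, 60 mm diameter, 50 mm high, standing on the mat. Leave alone.
- cutters: Wire cutters with orange handles, 115 x 56 x 12 mm, lying on the mat. Leave alone.
Not all that is in view belongs to the job. What is shaped like the dop_round but green or purple is not meant.

How it is judged:
On the way:
1. the round-pearl dop stands fully home in the socket at the loading pointer, let go, with the dial still at its first position (horizontal distance between dop_round and socket below 0.003 m and z of dop_round in the frame of socket below -0.02 m and angle between dop_round's own z axis and vertical below 0.06 rad and value of joint dial between -0.06 and 0.06 rad and contact force between the fingers and dop_round below 0.1 N), for 0.2 s.
At the end, for the whole second after the job is handed in: The dial rests at its third stop (1.178 rad, within 3 degrees) and the fingers grip the knob with more than 2 N; the round-pearl dop stands upright (within 3.4 degrees), fully home (within 2 mm) in the socket it was loaded into, untouched (horizontal distance between dop_round and socket below 0.003 m and z of dop_round in the frame of socket below -0.02 m and angle between dop_round's own z axis and vertical below 0.06 rad and value of joint dial between 1.126 and 1.23 rad and velocity of joint dial between -0.05 and 0.05 rad/s and contact force between the fingers and knob above 2 N and contact force between each of the arm, the fingers and dop_round below 0.1 N); the arm keeps its last pose, push and grip.
It fails at once if the dial was turned past the third stop (more than half a click) (value of joint dial above 1.374 rad).
It fails at once if the dial was turned the wrong way (more than half a click) (value of joint dial below -0.196 rad).
It fails at once if the pearl was gripped or knocked (contact force between the fingers and pearl_round above 3 N).
It fails at once if the dop was touched while the dial was being indexed (value of joint dial above 0.2 rad and contact force between the fingers and dop_round above 0.5 N).
It fails at once if another dop, the spool or the cutters were moved by more than 15 mm (distance of any of dop_button, dop_drop, spool, cutters from where it was at the start of the episode above 0.015 m).
It also fails if it takes over 70 s, if anything falls off the work surface, if the arm or the gripper's body presses on something with over 40 N, if the wrist force passes 120 N, or if a joint passes its speed limit or range.

## Working session

There is one attempt and no reset: what is moved stays moved. The work goes in short steps, Python scripts to look and compute and a tool call to move; the robot and the scene stay as the last step left them, time stands still between calls to the robot, and variables do not carry over. Pictures are saved under pics/ and viewed, at most 10 in all, crops included, and the job is handed in when it is done.

Besides the shell and the picture viewer there is one more tool, called after "Call:" by a JSON object that holds its "name" and its "arguments". move_arm: Moves the arm, as the interface text tells. Its arguments: {"type":"object","properties":{"series":{"type":"array","items":{"type":"array"}}},"required":["series"]}

```bash
mkdir -p pics; ls
python3 - <<'E'
from cell import sense,camera
import cv2,numpy as np,pickle
print(sense())
d={n:camera(n) for n in("top","side")}
pickle.dump(d,open("c0.pkl","wb"))
for n in d:
    cv2.imwrite(f"pics/{n}0.png",d[n]["image"][:,:,::-1]); print(n,d[n]["intrinsics"].tolist(),d[n]["rvec"],d[n]["tvec"])
E
```

```text
pics
{'clock': 0.0, 'q': array([ 1.18948753e+00,  4.94184713e-01,  1.34613301e+00, -5.72768520e-06,
        1.30250241e+00, -9.55188187e-02]), 'qd': array([ 0.00020868, -0.00050954, -0.0008653 , -0.00083009,  0.0011424 ,
        0.00142541]), 'tau': array([ 3.77255137e-04, -8.82154441e+01, -3.83861160e+01, -2.95449236e-04,
        1.03281217e-02,  2.37241096e-05]), 'ee_pos': array([0.17607187, 0.59930912, 0.23069867]), 'tool_rot': array([-4.47348704e-01, -3.10929131e+00,  1.87546312e-03]), 'force': array([-0.37481972,  0.20678341, -0.16384085]), 'wrist_torque': array([-0.02422706,  0.00028383,  0.00916692]), 'grasp_force': 0.0, 'gripper_width': 0.08523319741247716}
top [[491.2749949086354, 0.0, 282.31119965078653], [0.0, 491.2749949086354, 210.08346416399115], [0.0, 0.0, 1.0]] [ 2.21312902 -2.16804764  0.05583965] [-0.10783354  0.56810478  1.26725403]
side [[506.50088267225556, 0.0, 274.8251964775065], [0.0, 506.50088267225556, 208.72618947612605], [0.0, 0.0, 1.0]] [ 2.19869754 -0.84213137  0.36796912] [-0.50378     0.25282919  0.94478567]
```

View pics/top0.png

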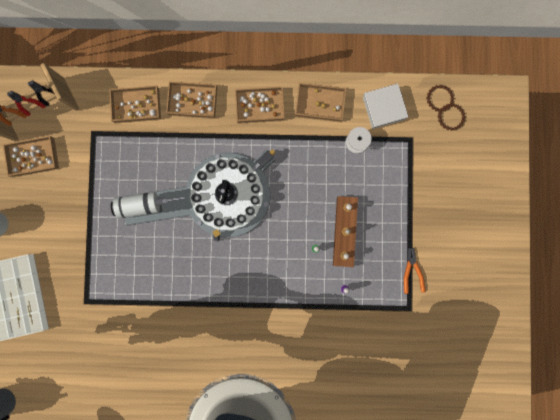

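View pics/side0.png

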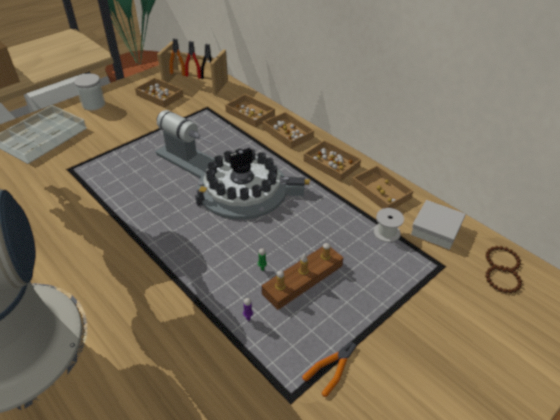

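The top view shows the rack at (345,231) with three dops, the dial at (226,193) with its brass pointer near (217,236), and the drill to the left. The green (316,248) and purple (345,289) decoys stand on the mat. In the side view the three candidates are at (281,273), (304,260) and (327,248). I'll enlarge both views to pick out the round one.

Run:
```python
import cv2,numpy as np,pickle
d=pickle.load(open("c0.pkl","rb"))
f=lambda n,x,y,w,h,W,H:cv2.resize(d[n]["image"][y:y+h,x:x+w,::-1],(W,H),interpolation=cv2.INTER_CUBIC)
a=f("side",260,235,90,70,400,300);b=f("side",190,140,120,90,400,300)
c=f("top",325,190,40,30*3,133,300);c2=f("top",180,145,100,90+10,400,300*4//3)[:300]
c=f("top",325,190,80,60,400,300); c=f("top",310,190,110,82,400,300);c2=f("top",176,148,120,90,400,300)
cv2.imwrite("pics/crop.png",np.vstack([np.hstack([a,b]),np.hstack([c,c2])]))
```

```text
(no output)
```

View pics/crop.png

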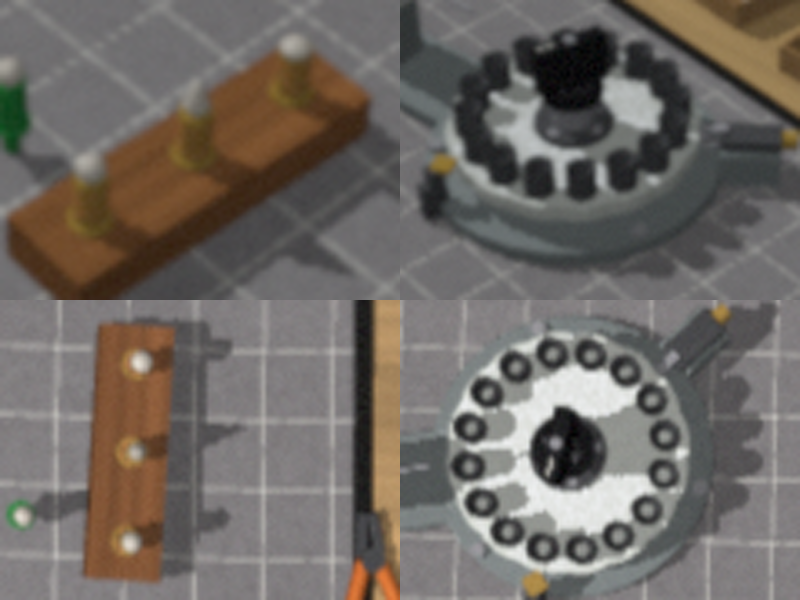

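Round-dop candidates in the side view, measured in full-image pixels:
- (280,272): as tall as it is wide, a ball.
- (304,257): pointed, the drop.
- (326,246): wide and flat, the button.

The green and purple ones are on the mat, so they don't count. The round dop is therefore the rack hole nearest the robot, top view (345,256). The loading socket is next to the brass diamond, near top (219,222). Next I'll measure.

```bash
cat > h.py <<'E'
import cv2,numpy as np
from scipy.optimize import least_squares
def P(c):
    R=cv2.Rodrigues(np.array(c["rvec"]))[0]; return R,np.array(c["tvec"]),np.array(c["intrinsics"])
def ray(c,uv,z):
    R,t,K=P(c); o=-R.T@t; d=R.T@np.linalg.inv(K)@[uv[0],uv[1],1]; return o+d*(z-o[2])/d[2]
def proj(c,X):
    return cv2.projectPoints(np.array(X,float).reshape(-1,3),np.array(c["rvec"]),np.array(c["tvec"]),np.array(c["intrinsics"]),None)[0].reshape(-1,2)
def tri(c1,u1,c2,u2):
    M=[K@np.c_[R,t] for R,t,K in(P(c1),P(c2))]
    X=cv2.triangulatePoints(M[0],M[1],np.array(u1,float).reshape(2,1),np.array(u2,float).reshape(2,1)).ravel(); return X[:3]/X[3]
def blobs(mask,off,mn=4,mx=1e9):
    n,l,s,c=cv2.connectedComponentsWithStats(mask.astype(np.uint8))
    return [(np.round(c[i]+off,2),s[i]) for i in range(1,n) if mn<=s[i,4]<=mx]
def white(c,x,y,w,h,th=150):
    im=c["image"][y:y+h,x:x+w].astype(int); m=(im.min(2)>th)&(im.max(2)-im.min(2)<40); return blobs(m,[x,y])
E
python3 - <<'E'
from h import *; import pickle
d=pickle.load(open("c0.pkl","rb")); T,S=d["top"],d["side"]
wt=white(T,335,195,20,70);ws=white(S,268,235,70,55)
for b in wt+ws: print(b)
for a,b in zip(sorted(wt,key=lambda b:-b[0][1]),sorted(ws,key=lambda b:b[0][0])):
    X=tri(T,a[0],S,b[0]); print("pearl",X, proj(T,X)-a[0],proj(S,X)-b[0])
# bushes in top: dark ring, 4x upsample
x,y=180,150; im=cv2.resize(T["image"][y:y+90,x:x+95],None,fx=4,fy=4,interpolation=cv2.INTER_CUBIC).max(2)
m=(im<85).astype(np.uint8)
cs,_=cv2.findContours(m,cv2.RETR_EXTERNAL,cv2.CHAIN_APPROX_NONE); pts=[]
for c in cs:
    if 500<cv2.contourArea(c)<2600:
        e=cv2.fitEllipse(c); uv=(np.array(e[0])+.5)/4-.5+[x,y]; pts.append(ray(T,uv,.062)); print(np.round(uv,1),np.round(e[1],0),pts[-1].round(4))
pts=np.array(pts)[:,:2]
f=lambda p:np.hypot(*(pts-p[:2]).T)-p[2]
r=least_squares(f,[*pts.mean(0),.076],loss="soft_l1",f_scale=.001); print(r.x,f(r.x).round(4)*1000)
th=np.arctan2(*(pts-r.x[:2]).T[::-1]);print("phase deg",(np.degrees(th)%22.5).round(1), np.degrees(th).round(0))
# brass diamond
for n,(x,y,w,h) in {"top":(205,225,25,20),"side":(192,178,20,20)}.items():
    hsv=cv2.cvtColor(d[n]["image"][y:y+h,x:x+w],cv2.COLOR_RGB2HSV); b=blobs((hsv[...,1]>110)&(hsv[...,2]>90),[x,y]); print(n,b)
E
```

```text
(array([347.87, 206.53]), array([11, 10,  5,  4, 15], dtype=int32))
(array([346.5, 231.5]), array([11, 36,  2,  2,  4], dtype=int32))
(array([345.33, 256.25]), array([ 9, 60,  4,  4, 12], dtype=int32))
(array([325.  , 244.71]), array([56,  9,  3,  3,  7], dtype=int32))
(array([278.83, 272.17]), array([10, 36,  3,  3,  6], dtype=int32))
pearl [ 0.45630288 -0.25589627  0.07166377] [[ 0.27178031 -0.31902542]] [[-0.5041617   0.03387449]]
pearl [ 0.53449171 -0.2707289   0.10411134] [[ 7.31810425 -7.28756986]] [[-11.79273101   0.45303836]]
[229.9 222.3] [30. 36.] [0.5343 0.0347 0.062 ]
[218.3 221.7] [30. 37.] [0.535  0.0639 0.062 ]
[241.  218.6] [30. 35.] [0.5441 0.0072 0.062 ]
[207.8 216.9] [29. 38.] [0.5465 0.0908 0.062 ]
[249.6 210.7] [31. 33.] [ 0.5643 -0.0141  0.062 ]
[200.1 208.4] [29. 38.] [0.5675 0.1107 0.062 ]
[254.5 199.6] [30. 35.] [ 0.5925 -0.0258  0.062 ]
[195.9 197.4] [32. 40.] [0.5951 0.1223 0.062 ]
[270.4 196.5] [27. 67.] [ 0.6012 -0.0657  0.062 ]
[254.9 188.2] [33. 36.] [ 0.6216 -0.0261  0.062 ]
[196.7 186. ] [30. 38.] [0.6242 0.1211 0.062 ]
[251.  177.5] [32. 36.] [ 0.6484 -0.0156  0.062 ]
[201.7 175.4] [30. 38.] [0.6512 0.1093 0.062 ]
[243.2 168.7] [31. 37.] [0.6704 0.0048 0.062 ]
[210.3 167.8] [32. 38.] [0.6709 0.088  0.062 ]
[232.6 163.9] [30. 38.] [0.682  0.0319 0.062 ]
[221.2 163.8] [32. 36.] [0.6818 0.0608 0.062 ]
[0.60805047 0.04746115 0.07528203] [-0.4 -0.4  0.3  0.   0.3 -0.2 -0.4  0.7 38.1 -0.5  0.1 -0.4  0.2  0.2
 -0.5  0.3 -0.3]
phase deg [ 9.8  9.8  9.7  9.8  9.6 10.2 10.5  9.8 19.  10.4 10.1 10.1 10.1 10.6
 10.3 10.6 10.3] [-170.  167. -148.  145. -125.  123. -102.  100.  -93.  -80.   78.  -57.
   55.  -34.   33.  -12.   10.]
top [(array([216.06, 232.89]), array([ 8,  5,  7,  7, 35], dtype=int32))]
side [(array([202.37, 189.04]), array([ 7,  9,  7,  5, 27], dtype=int32))]
```

Run:
```python
from h import *; import pickle
d=pickle.load(open("c0.pkl","rb")); T,S=d["top"],d["side"]
print("pointer",tri(T,[216.06,232.89],S,[202.37,189.04]))
for th in(105,120,135):
  for n,c,b in(("T",T,(338,248,14,14)),("S",S,(272,264,14,14))): print(th,n,[(x[0].tolist(),x[1].tolist()) for x in white(c,*b,th)])
x,y=320,185; hsv=cv2.cvtColor(T["image"][y:y+95,x:x+50],cv2.COLOR_RGB2HSV)
m=((hsv[...,0]<14)&(hsv[...,1]>90)).astype(np.uint8)
m=cv2.morphologyEx(m,cv2.MORPH_CLOSE,np.ones((9,9)))
cs=max(cv2.findContours(m,0,2)[0],key=cv2.contourArea); r=cv2.minAreaRect(cs); print(r)
q=np.array([ray(T,p+[x,y],.03)[:2] for p in cv2.boxPoints(r)]);print(q.round(4),q.mean(0),np.linalg.norm(q-np.roll(q,1,0),axis=1))
# brass bodies
for n,c,b in(("T",T,(335,195,22,72)),("S",S,(268,235,70,60))):
    x,y,w,h=b; hsv=cv2.cvtColor(c["image"][y:y+h,x:x+w],cv2.COLOR_RGB2HSV); print(n,blobs((hsv[...,0]>16)&(hsv[...,0]<35)&(hsv[...,1]>80),[x,y]))
# predictions in side: socket rim top/bottom rows
C=np.array([.608,.0483]);a=np.radians(167.6);s=C+.076*np.array([np.cos(a),np.sin(a)]);print("socket",s)
ph=np.linspace(0,2*np.pi,40)
for z in(.057,.062,.067):
    p=proj(S,np.c_[s[0]+.0115*np.cos(ph),s[1]+.0115*np.sin(ph),0*ph+z]); print(z,p.min(0),p.max(0))
im=S["image"].max(2); u=int(p[:,0].mean()); print(u,im[155:205,u-1:u+2].mean(1).astype(int))
```

```text
pointer [0.50810574 0.0706362  0.04323832]
105 T [([345.63, 256.0], [6, 6, 5, 5, 19])]
105 S [([278.35, 268.39], [0, 0, 14, 12, 127])]
120 T [([345.5, 256.0], [6, 6, 4, 5, 18])]
120 S [([278.34, 270.2], [0, 2, 14, 9, 50])]
135 T [([345.5, 256.0], [6, 6, 4, 5, 16])]
135 S [([278.6, 272.13], [5, 6, 4, 5, 15])]
((25.09170150756836, 46.16887664794922), (21.103342056274414, 69.54325103759766), 3.5035319328308105)
[[ 0.4304 -0.2277]
 [ 0.6092 -0.236 ]
 [ 0.607  -0.2904]
 [ 0.4282 -0.2817]] [ 0.51870094 -0.25893442] [0.05406617 0.17900429 0.05449172 0.17894794]
T [(array([345.8, 228.6]), array([10, 33,  3,  3,  5], dtype=int32)), (array([345.2, 233.5]), array([ 8, 37,  6,  4, 10], dtype=int32)), (array([341.56, 254.22]), array([ 6, 57,  3,  6,  9], dtype=int32))]
S [(array([325.21, 254.66]), array([52, 13, 11, 12, 82], dtype=int32)), (array([303.17, 267.81]), array([ 30,  25,  11,  15, 111], dtype=int32)), (array([279.92, 283.43]), array([  7,  41,  11,  15, 111], dtype=int32))]
socket [0.53377291 0.06461988]
0.057 [206.70838829 178.07732828] [216.43293795 184.3258113 ]
0.062 [206.51944887 176.46067373] [216.27210917 182.70437802]
0.067 [206.32942546 174.83481969] [216.11035938 181.07358782]
211 [108 107 107  99  84  74  68  54  44  40  39  41  40  38  41  44  46  46
  45  44  40  41  40  41  38  36  39  39  41  42  41  43  47  79 130 164
 169 155 136 121 114 115 115 113 113 112  98  84  77  77]
```

```bash
cat > go.py <<'E'
import sys,numpy as np; from cell import sense
from scipy.spatial.transform import Rotation as R
s=sense(); M=R.from_rotvec(s["tool_rot"]).as_matrix(); p=s["ee_pos"]
print(s["clock"].__round__(2),p.round(4),"yaw",np.degrees(np.arctan2(M[1,1],M[0,1])).round(2),"tilt",M[:,2].round(4),"q",s["q"].round(2),"F",s["force"].round(1),"w",round(s["gripper_width"],4),s["grasp_force"])
yaw=np.radians(float(sys.argv[1]))
Rt=np.array([[-np.sin(yaw),np.cos(yaw),0],[np.cos(yaw),np.sin(yaw),0],[0,0,-1]]).T
x=np.cos(yaw-0) 
Rt=np.column_stack([[-np.sin(yaw),np.cos(yaw),0],[np.cos(yaw),np.sin(yaw),0],[0,0,-1]])
print("turn",R.from_matrix(M.T@Rt).as_rotvec().round(4))
for a in sys.argv[2:]:
    t=np.array(eval(a)); print(t,"shift mm after turn",(Rt.T@(t-p)*1000).round(1)); p=t
E
python3 go.py 77.6 "[.40,.20,.231]" "[.4565,-.2565,.16]"
```

```text
0.1 [0.1761 0.5994 0.2308] yaw 73.63 tilt [-4.e-04 -1.e-03 -1.e+00] q [ 1.19  0.49  1.35  0.    1.3  -0.1 ] F [-0.   0.5  0.2] w 0.0853 0.0
turn [-0.001  -0.0002 -0.0693]
[0.4   0.2   0.231] shift mm after turn [-3.045e+02 -3.420e+02 -2.000e-01]
[ 0.4565 -0.2565  0.16  ] shift mm after turn [-153.2 -433.7   71. ]
```

Call:
{"name": "move_arm", "arguments": {"series": [[[-0.001,0,-0.069],[0,0,0],1],[[0,0,0],[-38,-43,0],0.7],[[0,0,0],[-38,-43,0],0.7],[[0,0,0],[-38,-43,0],0.7],[[0,0,0],[-38,-43,0],0.7],[[0,0,0],[-38,-43,0],0.7],[[0,0,0],[-38,-43,0],0.7],[[0,0,0],[-38,-43,0],0.7],[[0,0,0],[-38,-43,0],0.7],[[0,0,0],[-15,-43,7],0.7],[[0,0,0],[-15,-43,7],0.7],[[0,0,0],[-15,-43,7],0.7],[[0,0,0],[-15,-43,7],0.7],[[0,0,0],[-15,-43,7],0.7],[[0,0,0],[-15,-43,7],0.7],[[0,0,0],[-15,-43,7],0.7],[[0,0,0],[-15,-43,7],0.7],[[0,0,0],[-15,-43,7],0.7],[[0,0,0],[-15,-43,7],0.7],[[0,0,0],[0,0,0],0.7]]}}

```text
clock: 2.6
ee_pos: [0.4532, -0.2565, 0.1598]
tool_rot: [0.344, 3.123, 0.001]
force: [-0.9, -0.3, 0.2]
gripper_width: 0.0598
grasp_force: 0.0
```

```bash
python3 go.py 77.6 "[.4565,-.2565,.11]" "[.4565,-.2565,.038]"
```

```text
2.6 [ 0.4532 -0.2565  0.1598] yaw 77.42 tilt [ 1.e-04  7.e-04 -1.e+00] q [-0.63  0.44  1.69  0.    1.02 -1.98] F [-0.9 -0.3  0.2] w 0.0598 0.0
turn [ 0.0007 -0.0001 -0.0031]
[ 0.4565 -0.2565  0.11  ] shift mm after turn [-3.2  0.7 49.8]
[ 0.4565 -0.2565  0.038 ] shift mm after turn [ 0.  0. 72.]
```

Call:
{"name": "move_arm", "arguments": {"series": [[[0.001,0,-0.003],[-3,1,25],0.7],[[0,0,0],[0,0,25],0.7],[[0,0,0],[0,0,0],0.7]]}}

```text
clock: 2.98
ee_pos: [0.4552, -0.2521, 0.1093]
tool_rot: [-0.334, -3.121, -0.003]
force: [-0.3, -0.1, 0.2]
gripper_width: 0.06
grasp_force: 0.0
```

```bash
python3 go.py 77.6 "[.4565,-.2565,.038]"
python3 - <<'E'
from h import *; from cell import camera
import pickle
d={n:camera(n) for n in("top","side")}
pickle.dump(d,open("c1.pkl","wb"))
f=lambda n,x,y,w,h:cv2.resize(d[n]["image"][y:y+h,x:x+w,::-1],(400,400),interpolation=cv2.INTER_CUBIC)
cv2.imwrite("pics/p1.png",np.hstack([f("top",300,190,100,100),f("side",230,210,100,100)]))
E
```

```text
2.98 [ 0.4552 -0.2521  0.1093] yaw 77.78 tilt [-0.0029  0.0022 -1.    ] q [-0.62  0.51  1.74  0.    0.9  -1.98] F [-0.3 -0.1  0.2] w 0.06 0.0
turn [ 0.0015 -0.0033  0.0031]
[ 0.4565 -0.2565  0.038 ] shift mm after turn [-2.2 -4.  71.3]
```

View pics/p1.png

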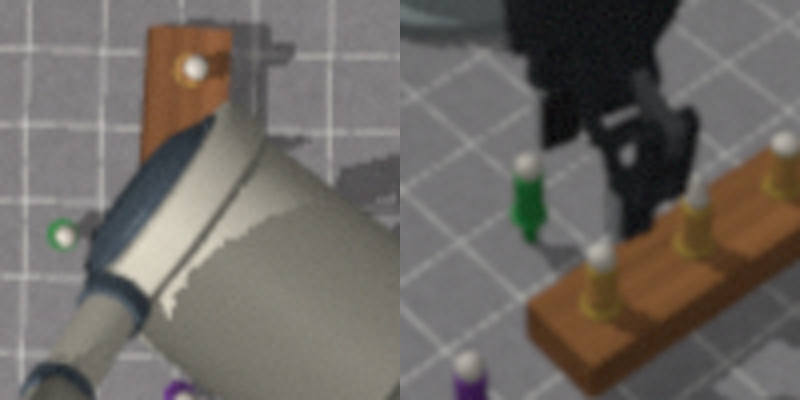

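The side view shows the open fingers straddling the round dop, with tips near (270,246) and (289,267). The top view is blocked by the arm. I'll trim the position and descend halfway.

Call:
{"name": "move_arm", "arguments": {"series": [[[0.0015,-0.003,0.003],[-2,-4,0],0.7],[[0,0,0],[0,0,15],0.7],[[0,0,0],[0,0,10],0.7],[[0,0,0],[0,0,0],0.7],[[0,0,0],[0,0,0],0.7]]}}

```text
clock: 3.7
ee_pos: [0.4574, -0.2578, 0.0854]
tool_rot: [0.34, 3.121, -0.003]
force: [0.1, 0.4, 0.3]
gripper_width: 0.0597
grasp_force: 0.0
```

```bash
python3 go.py 77.6 "[.4565,-.2565,.038]"
python3 - <<'E'
from h import *
from cell import camera
S=camera("side"); cv2.imwrite("pics/p2.png",cv2.resize(S["image"][230:310,240:340,::-1],(800,640)[:1]+(600,),interpolation=cv2.INTER_CUBIC))
y=np.array([.2147,.9767,0])
for z in(.085,):
  for o in(-.03,0,.03): print(proj(S,np.array([.4565,-.2565,z])+o*y))
E
```

```text
3.7 [ 0.4574 -0.2578  0.0854] yaw 77.58 tilt [ 0.0024 -0.0019 -1.    ] q [-0.63  0.55  1.75 -0.    0.84 -1.98] F [0.1 0.4 0.3] w 0.0597 0.0
turn [-0.0014  0.0028 -0.0004]
[ 0.4565 -0.2565  0.038 ] shift mm after turn [ 1.2  1.1 47.4]
[[286.62189398 278.55710546]]
[[278.66602093 267.86012706]]
[[271.01525951 257.57338303]]
```

View pics/p2.png

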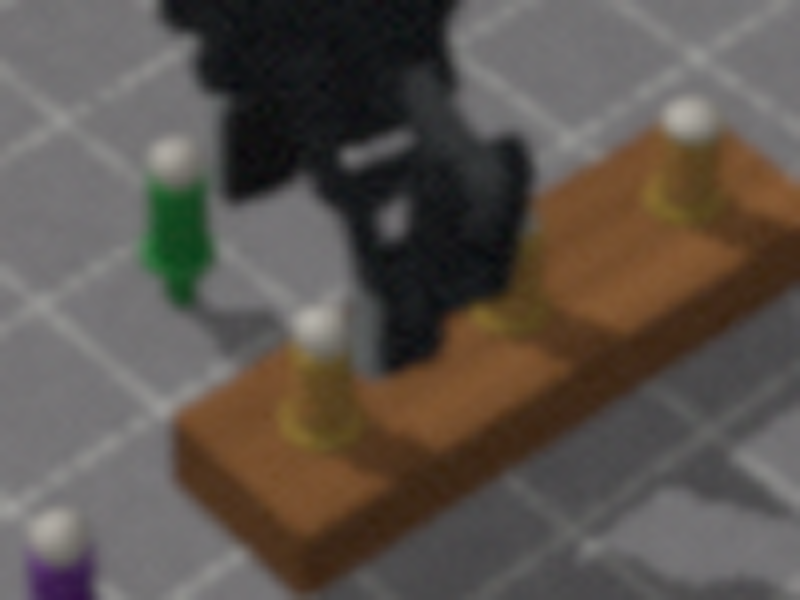

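The side crop shows the near finger tip at (288,279), the far one at (269,256), and the pearl at (280,273) midway between them. The alignment is good, so I'm descending and closing.

Call:
{"name": "move_arm", "arguments": {"series": [[[-0.001,0.002,0],[0,1,12],0.7],[[0,0,0],[0,0,12],0.7],[[0,0,0],[0,0,12],0.7],[[0,0,0],[0,0,11],0.7],[[0,0,0],[0,0,0],0.7],[[0,0,0],[0,0,0],0.4],[[0,0,0],[0,0,0],0],[[0,0,0],[0,0,0],0],[[0,0,0],[0,0,0],0],[[0,0,0],[0,0,0],0],[[0,0,0],[0,0,0],0]]}}

```text
clock: 5.12
ee_pos: [0.4579, -0.257, 0.0391]
tool_rot: [0.34, 3.121, -0.002]
force: [0.0, 1.1, 6.5]
gripper_width: 0.0142
grasp_force: 58.4
```

```bash
python3 go.py 77.6 "[.4565,-.2565,.038]"
```

```text
5.12 [ 0.4579 -0.257   0.0391] yaw 77.58 tilt [ 0.0016 -0.0012 -1.    ] q [-0.63  0.63  1.78 -0.    0.73 -1.98] F [0.  1.1 6.5] w 0.0142 58.405866622924805
turn [-0.0008  0.0018 -0.0003]
[ 0.4565 -0.2565  0.038 ] shift mm after turn [1.5 0.2 1.1]
```

Call:
{"name": "move_arm", "arguments": {"series": [[[0,0,0],[0,0,-12],0],[[0,0,0],[0,0,-20],0],[[0,0,0],[0,0,-25],0],[[0,0,0],[0,0,-25],0],[[0,0,0],[0,0,-20],0],[[0,0,0],[0,0,-10],0],[[0,0,0],[0,0,0],0]]}}

```text
clock: 6.0
ee_pos: [0.4578, -0.257, 0.1512]
tool_rot: [0.34, 3.121, -0.002]
force: [0.7, 0.6, -0.6]
gripper_width: 0.0136
grasp_force: 58.5
```

```bash
python3 go.py 77.6 "[.51,-.1,.151]" "[.5338,.0646,.151]"
python3 - <<'E'
from h import *
from cell import camera
S=camera("side"); cv2.imwrite("pics/p3.png",cv2.resize(S["image"][200:300,220:340,::-1],(720,600),interpolation=cv2.INTER_CUBIC))
E
```

```text
6.0 [ 0.4578 -0.257   0.1512] yaw 77.58 tilt [ 0.0019 -0.0015 -1.    ] q [-0.63  0.45  1.69 -0.    1.   -1.98] F [ 0.7  0.6 -0.6] w 0.0136 58.49260926246643
turn [-0.001   0.0022 -0.0004]
[ 0.51  -0.1    0.151] shift mm after turn [-17.3 164.5   0.2]
[0.5338 0.0646 0.151 ] shift mm after turn [ 12.1 165.9   0. ]
```

View pics/p3.png

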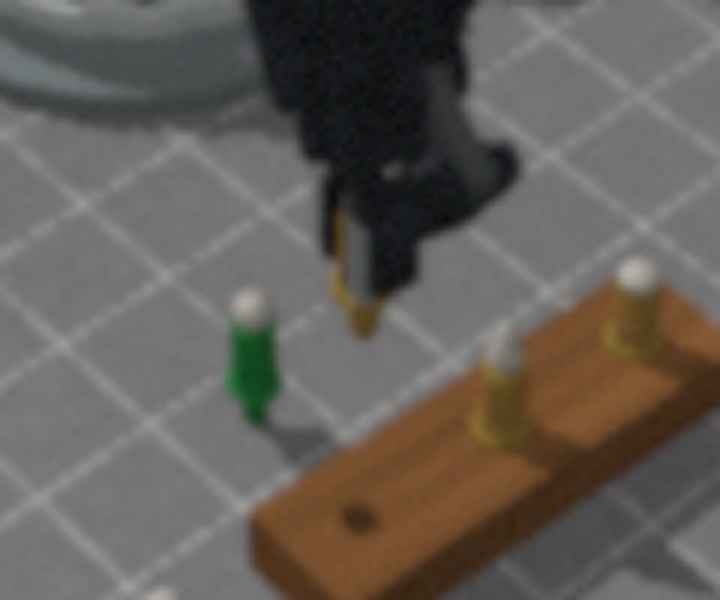

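The dop is gripped by the brass and hangs upright, foot at (280.5,256). Its hole in the rack is empty at (280,286), and the neighbours haven't moved. Next I'll work out the dop-to-TCP offset from the side view, and check the socket's position and height in that same view.

Run:
```python
from h import *; import pickle
from cell import camera
d=pickle.load(open("c0.pkl","rb")); T,S0=d["top"],d["side"]
S=camera("side"); x,y,w,h=268,225,30,36
hsv=cv2.cvtColor(S["image"][y:y+h,x:x+w],cv2.COLOR_RGB2HSV); m=(hsv[...,0]>14)&(hsv[...,0]<35)&(hsv[...,1]>90)&(hsv[...,2]>50)
for r in range(h):
    k=np.flatnonzero(m[r])
    if len(k): print(r+y,k.min()+x,k.max()+x,len(k),end=" | ")
c=np.array([.4565,-.2565])
for z in(.120,.142): print("\npred z",z,proj(S,[*c,z]),end=" ")
# hole in rack
x,y,w,h=272,278,16,16; g=S["image"][y:y+h,x:x+w].max(2); m=g<70; print("hole",blobs(m,[x,y]))
for uv in [b[0] for b in blobs(m,[x,y])]: print(ray(S,uv,.030))
# bushes in side
x,y=190,140; im=cv2.resize(S0["image"][y:y+75,x:x+100],None,fx=4,fy=4,interpolation=cv2.INTER_CUBIC).max(2)
B=[]
for p,s in blobs(im<75,[0,0],300,8000):
    l,t,W,H,_=s; B.append(np.array([l/4+x+W/8-.5,t/4+y-.5,(t+H)/4+y-.5,W/4]))
ph=np.linspace(0,2*np.pi,60)
for k in range(16):
    a=np.radians(10.1+22.5*k); s=np.array([.608,.0483])+.076*np.array([np.cos(a),np.sin(a)])
    p=proj(S0,np.c_[s[0]+.0115*np.cos(ph),s[1]+.0115*np.sin(ph),0*ph+.062]); u,t=(p[:,0].min()+p[:,0].max())/2,p[:,1].min()
    b=min(B,key=lambda b:abs(b[0]-u)+abs(b[1]-t))
    if abs(b[0]-u)+abs(b[1]-t)<7: print(round(10.1+22.5*k,1),"pred u,top",round(u,1),round(t,1),"w",np.ptp(p[:,0]).round(1),"seen u,top,bot,w",b.round(1))
```

```text
236 276 276 1 | 237 276 276 1 | 238 276 276 1 | 239 276 276 1 | 240 276 276 1 | 241 276 276 1 | 242 275 276 2 | 243 276 276 1 | 245 276 276 1 | 246 276 276 1 | 247 275 276 2 | 248 275 277 3 | 249 276 277 2 | 250 276 283 5 | 251 277 282 6 | 252 278 282 5 | 253 278 281 4 | 254 279 281 3 | 255 279 281 3 | 
pred z 0.12 [[278.81539458 255.71543511]] 
pred z 0.142 [[278.91321767 247.76201549]] hole [(array([279.  , 286.25]), array([6, 8, 3, 2, 4], dtype=int32))]
[ 0.45652887 -0.25810805  0.03      ]
10.1 pred u,top 260.0 151.9 w 9.2 seen u,top,bot,w [264.1 152.2 197.   25.2]
235.1 pred u,top 242.5 186.9 w 10.0 seen u,top,bot,w [244.1 187.5 200.    8.8]
280.1 pred u,top 264.6 179.0 w 9.8 seen u,top,bot,w [264.6 184.8 214.5  49.8]
```

```bash
python3 go.py 77.6 "[.5351,.0641,.133]"
```

```text
6.1 [ 0.4573 -0.2566  0.1501] yaw 77.58 tilt [ 3.e-04 -3.e-04 -1.e+00] q [-0.63  0.45  1.69 -0.    1.   -1.98] F [-0.5 -0.1 -0.1] w 0.0141 58.49329948425293
turn [-0.0002  0.0003 -0.0003]
[0.5351 0.0641 0.133 ] shift mm after turn [ -7.1 330.   17.1]
```

Call:
{"name": "move_arm", "arguments": {"series": [[[0,0,0],[-1,15,0],0],[[0,0,0],[-1,35,0],0],[[0,0,0],[-1,45,0],0],[[0,0,0],[-1,45,0],0],[[0,0,0],[-1,45,0],0],[[0,0,0],[-1,45,0],0],[[0,0,0],[-1,45,5],0],[[0,0,0],[0,35,5],0],[[0,0,0],[0,20,7],0],[[0,0,0],[0,0,0],0],[[0,0,0],[0,0,0],0]]}}

```text
clock: 7.48
ee_pos: [0.5351, 0.0633, 0.1332]
tool_rot: [0.34, 3.123, -0.001]
force: [-1.1, -0.9, -0.2]
gripper_width: 0.0137
grasp_force: 58.6
```

```bash
python3 go.py 77.6 "[.5351,.0641,.133]"
python3 - <<'E'
from h import *
from cell import camera
S=camera("side"); cv2.imwrite("pics/p4.png",np.hstack([cv2.resize(S["image"][150:210,180:240,::-1],(400,400),interpolation=cv2.INTER_CUBIC),cv2.resize(camera("top")["image"][180:260,180:260,::-1],(400,400),interpolation=cv2.INTER_CUBIC)]))
print(proj(S,[[.5338,.0646,.102],[.5338,.0646,.062]]))
x,y,w,h=195,140,35,40
hsv=cv2.cvtColor(S["image"][y:y+h,x:x+w],cv2.COLOR_RGB2HSV); m=(hsv[...,0]>14)&(hsv[...,0]<35)&(hsv[...,1]>90)&(hsv[...,2]>50)
for r in range(h):
    k=np.flatnonzero(m[r])
    if len(k): print(r+y,k.min()+x,k.max()+x,len(k),end=" | ")
E
```

```text
7.47 [0.5351 0.0633 0.1332] yaw 77.56 tilt [ 3.e-04 -9.e-04 -1.e+00] q [ 0.01  0.49  1.67 -0.    0.97 -1.35] F [-1.1 -0.9 -0.2] w 0.0137 58.62230122089386
turn [-0.0008  0.0005 -0.0006]
[0.5351 0.0641 0.133 ] shift mm after turn [0.2 0.8 0.2]
[[209.97199895 166.26681409]
 [211.40711414 179.56038923]]
158 206 207 2 | 159 206 214 5 | 160 207 214 8 | 161 208 213 6 | 162 209 212 4 | 163 209 212 4 | 164 209 212 4 | 165 209 212 4 | 166 210 212 3 | 167 211 211 1 |
```

View pics/p4.png

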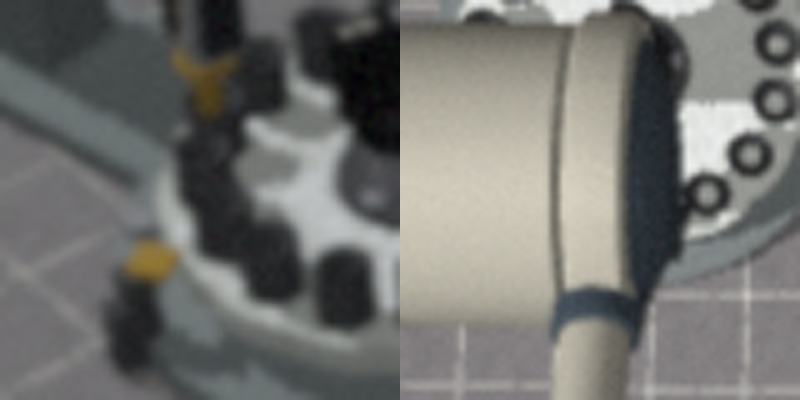

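Side view: the foot hangs at (211,166.5). The position predicted over the loading socket is (210,166.3), plus the roughly +1.5 px bias this view shows on the bushes. The bush is below at about (213,183). Lowering now, slowly at the mouth.

Call:
{"name": "move_arm", "arguments": {"series": [[[0,0,0],[0,0.5,12],0],[[0,0,0],[0,0,12],0],[[0,0,0],[0,0,8],0],[[0,0,0],[0,0,4],0],[[0,0,0],[0,0,3],0],[[0,0,0],[0,0,3],0],[[0,0,0],[0,0,3],0]]}}

```text
clock: 8.45
ee_pos: [0.5357, 0.0644, 0.0884]
tool_rot: [0.34, 3.122, -0.001]
force: [-0.1, 0.5, -0.4]
gripper_width: 0.0138
grasp_force: 58.6
```

```bash
python3 go.py 77.6 "[.5351,.0641,.071]"
```

```text
8.45 [0.5357 0.0644 0.0884] yaw 77.58 tilt [ 1.3e-03 -7.0e-04 -1.0e+00] q [ 0.01  0.56  1.71 -0.    0.87 -1.34] F [-0.1  0.5 -0.4] w 0.0138 58.62289845943451
turn [-0.0004  0.0014 -0.0003]
[0.5351 0.0641 0.071 ] shift mm after turn [ 0.5 -0.4 17.4]
```

Call:
{"name": "move_arm", "arguments": {"series": [[[0,0,0],[0,0,2],0],[[0,0,0],[0,0,2],0],[[0,0,0],[0,0,2],0],[[0,0,0],[0,0,0],0]]}}

```text
clock: 8.95
ee_pos: [0.5355, 0.0644, 0.0822]
tool_rot: [0.34, 3.122, -0.001]
force: [0.3, -0.6, -1.0]
gripper_width: 0.0139
grasp_force: 58.6
```

```bash
python3 go.py 77.6 "[.5351,.0641,.071]"
```

```text
8.95 [0.5355 0.0644 0.0822] yaw 77.58 tilt [ 7.e-04 -7.e-04 -1.e+00] q [ 0.01  0.57  1.71 -0.    0.86 -1.34] F [ 0.3 -0.6 -1. ] w 0.0139 58.6231255531311
turn [-0.0006  0.0009 -0.0004]
[0.5351 0.0641 0.071 ] shift mm after turn [ 0.4 -0.3 11.2]
```

Call:
{"name": "move_arm", "arguments": {"series": [[[0,0,0],[0,0,2],0],[[0,0,0],[0,0,2],0],[[0,0,0],[0,0,2],0],[[0,0,0],[0,0,2],0],[[0,0,0],[0,0,1],0],[[0,0,0],[0,0,0],0]]}}

```text
clock: 9.7
ee_pos: [0.5356, 0.0643, 0.0733]
tool_rot: [0.34, 3.122, -0.001]
force: [-0.6, 0.6, -1.4]
gripper_width: 0.0142
grasp_force: 58.6
```

```bash
python3 go.py 77.6 "[.5351,.0641,.071]"
```

```text
9.7 [0.5356 0.0643 0.0733] yaw 77.58 tilt [ 8.e-04 -7.e-04 -1.e+00] q [ 0.01  0.59  1.72 -0.    0.83 -1.34] F [-0.6  0.6 -1.4] w 0.0142 58.621487617492676
turn [-0.0005  0.0009 -0.0004]
[0.5351 0.0641 0.071 ] shift mm after turn [ 0.4 -0.3  2.3]
```

Entering with no force. I'll take the last millimetres until the flange seats.

Call:
{"name": "move_arm", "arguments": {"series": [[[0,0,0],[0,0,1],0],[[0,0,0],[0,0,1],0],[[0,0,0],[0,0,0.5],0],[[0,0,0],[0,0,0],0]]}}

```text
clock: 10.2
ee_pos: [0.5356, 0.0643, 0.071]
tool_rot: [0.34, 3.122, -0.001]
force: [-0.5, -1.1, 3.9]
gripper_width: 0.0137
grasp_force: 59.1
```

Call:
{"name": "move_arm", "arguments": {"series": [[[0,0,0],[0,0,0.5],0],[[0,0,0],[0,0,0],0]]}}

```text
clock: 10.45
ee_pos: [0.5357, 0.0644, 0.0709]
tool_rot: [0.34, 3.122, -0.001]
force: [-2.7, -0.4, 11.9]
gripper_width: 0.0138
grasp_force: 60.0
```

Seated: 12 N up with no further travel. Releasing and lifting straight up.

Call:
{"name": "move_arm", "arguments": {"series": [[[0,0,0],[0,0,0],0.3],[[0,0,0],[0,0,0],0.6],[[0,0,0],[0,0,0],0.6],[[0,0,0],[0,0,0],0.6],[[0,0,0],[0,0,0],0.6],[[0,0,0],[0,0,-10],0.6],[[0,0,0],[0,0,-20],0.6],[[0,0,0],[0,0,-25],0.6],[[0,0,0],[0,0,-25],0.6],[[0,0,0],[0,0,-15],0.6],[[0,0,0],[0,0,-5],0.6],[[0,0,0],[0,0,0],0.6]]}}

```text
clock: 11.95
ee_pos: [0.5354, 0.0644, 0.1702]
tool_rot: [0.34, 3.122, -0.001]
force: [-0.8, -0.8, -0.0]
gripper_width: 0.0516
grasp_force: 0.0
```

```bash
python3 go.py 77.6 "[.608,.048,.17]" "[.608,.048,.081]"
python3 - <<'E'
from h import *
from cell import camera
import pickle
d={n:camera(n) for n in("top","side")}; pickle.dump(d,open("c2.pkl","wb"))
S=d["side"]
cv2.imwrite("pics/p5.png",np.hstack([cv2.resize(S["image"][135:215,180:260,::-1],(400,400),interpolation=cv2.INTER_CUBIC),cv2.resize(d["top"]["image"][180:260,180:260,::-1],(400,400),interpolation=cv2.INTER_CUBIC)]))
print(proj(S,[[.5338,.0646,.099],[.5338,.0646,.062],[.5338,.0646,.094]]), white(S,203,155,20,20,135))
E
```

```text
11.95 [0.5354 0.0644 0.1702] yaw 77.58 tilt [ 7.e-04 -7.e-04 -1.e+00] q [ 0.01  0.45  1.63 -0.    1.06 -1.34] F [-0.8 -0.8 -0. ] w 0.0516 0.0
turn [-0.0005  0.0009 -0.0004]
[0.608 0.048 0.17 ] shift mm after turn [-74.4  -0.5   0.2]
[0.608 0.048 0.081] shift mm after turn [ 0.  0. 89.]
[[210.0819573  167.28536611]
 [211.40711414 179.56038923]
 [210.26436786 168.97504831]] [(array([220.  , 170.11]), array([15, 13,  5,  5, 18], dtype=int32))]
```

View pics/p5.png

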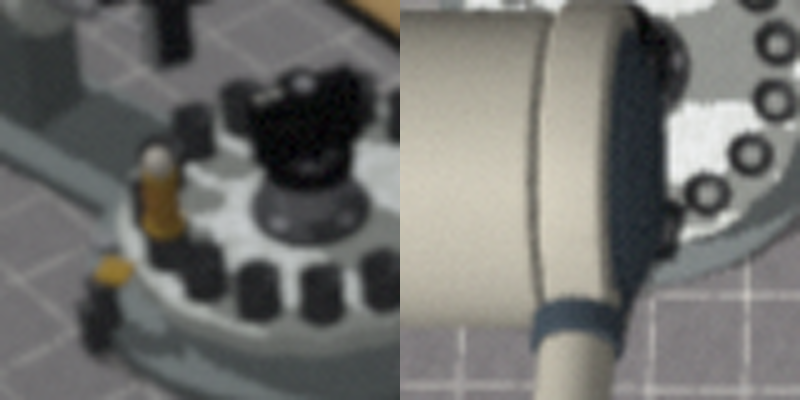

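The pearl dop stands upright and home in the pointer bush: pearl at side (211,167), flange on the bush at (213,181), next to the brass diamond. The dial hasn't moved. Next I go over the knob and down to grip it.

Call:
{"name": "move_arm", "arguments": {"series": [[[0,0,0],[-20,0,0],0.6],[[0,0,0],[-30,0,0],0.6],[[0,0,0],[-20,-0.5,0],0.6],[[0,0,0],[-4.5,0,0],0.6],[[0,0,0],[0,0,15],0.6],[[0,0,0],[0,0,20],0.6],[[0,0,0],[0,0,0],0.6],[[0,0,0],[0,0,0],0.6]]}}

```text
clock: 13.05
ee_pos: [0.6078, 0.048, 0.1356]
tool_rot: [0.34, 3.122, -0.001]
force: [-0.5, 0.3, -0.0]
gripper_width: 0.0509
grasp_force: 0.0
```

```bash
python3 go.py 77.6 "[.608,.048,.083]"
python3 - <<'E'
from h import *
from cell import camera
S=camera("side")
cv2.imwrite("pics/p6.png",cv2.resize(S["image"][120:200,190:300,::-1],(800,582),interpolation=cv2.INTER_CUBIC))
print(proj(S,[[.608,.048,.116],[.608,.048,.135]]))
E
```

```text
13.05 [0.6078 0.048  0.1356] yaw 77.59 tilt [ 6.e-04 -7.e-04 -1.e+00] q [-0.02  0.58  1.49 -0.    1.07 -1.37] F [-0.5  0.3 -0. ] w 0.0509 0.0
turn [-0.0005  0.0008 -0.0002]
[0.608 0.048 0.083] shift mm after turn [-0.2 -0.  52.6]
[[239.19088733 151.72771305]
 [238.81939403 145.13059255]]
```

View pics/p6.png

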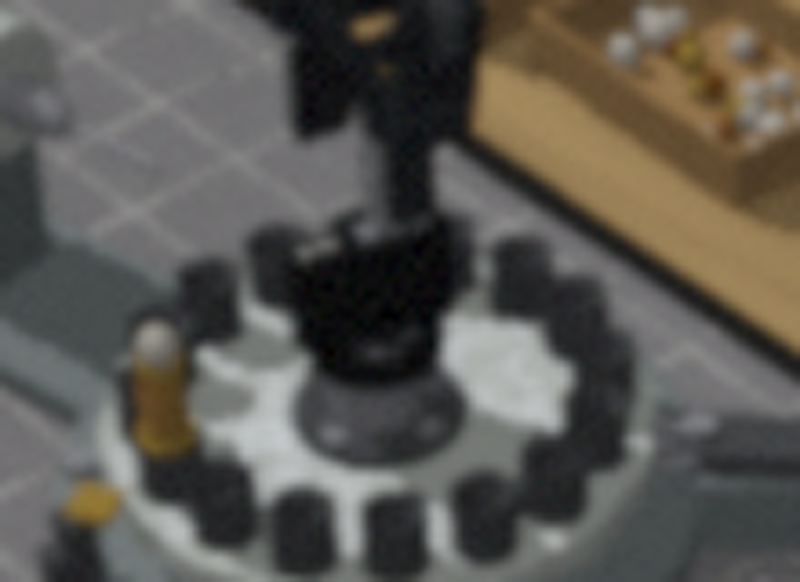

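The two finger tips, at (233,138) and (246,150), straddle the bar, whose top is at (241,152). The loaded dop is clear at (212,167). Descending and gripping.

Call:
{"name": "move_arm", "arguments": {"series": [[[0,0,0],[0,0,12],0.6],[[0,0,0],[0,0,15],0.6],[[0,0,0],[0,0,15],0.6],[[0,0,0],[0,0,10],0.6],[[0,0,0],[0,0,0],0.6],[[0,0,0],[0,0,0],0.3],[[0,0,0],[0,0,0],0],[[0,0,0],[0,0,0],0],[[0,0,0],[0,0,0],0],[[0,0,0],[0,0,0],0],[[0,0,0],[0,0,0],0]]}}

```text
clock: 14.48
ee_pos: [0.6088, 0.0489, 0.0842]
tool_rot: [0.339, 3.121, 0.001]
force: [0.5, 10.1, 2.6]
gripper_width: 0.0151
grasp_force: 59.3
```

```bash
python3 go.py 77.6 "[.608,.048,.083]"; python3 -c "
from cell import sense;print(sense()['wrist_torque'].round(3))"
```

```text
14.47 [0.6088 0.0489 0.0842] yaw 77.59 tilt [ 2.6e-03  5.0e-04 -1.0e+00] q [-0.02  0.64  1.53  0.    0.97 -1.37] F [ 0.5 10.1  2.6] w 0.0151 59.338974952697754
turn [ 0.001   0.0024 -0.0003]
[0.608 0.048 0.083] shift mm after turn [ 0.6 -1.   1.2]
[ 1.249 -0.023  0.05 ]
```

The 10 N sideways force shows the axis is about 1 mm further in +y. I'll trim that out first.

Call:
{"name": "move_arm", "arguments": {"series": [[[0,0,0],[0,0.8,0],0],[[0,0,0],[0,0,0],0],[[0,0,0],[0,0,0],0]]}}

```text
clock: 14.85
ee_pos: [0.6088, 0.0489, 0.0842]
tool_rot: [0.34, 3.121, -0.0]
force: [-0.3, 4.3, 6.8]
gripper_width: 0.0154
grasp_force: 59.9
```

Call:
{"name": "move_arm", "arguments": {"series": [[[0,0,0.065],[0,0.4,0],0],[[0,0,0.065],[0,0,0],0],[[0,0,0.065],[0,0,0],0],[[0,0,0.065],[0,0,0],0],[[0,0,0.065],[0,0,0],0],[[0,0,0.068],[0,0,0],0],[[0,0,0],[0,0,0],0],[[0,0,0],[0,0,0],0]]}}

```text
clock: 15.85
ee_pos: [0.609, 0.0493, 0.0842]
tool_rot: [0.942, 2.995, 0.0]
force: [0.4, 3.7, 5.7]
gripper_width: 0.0148
grasp_force: 59.8
```

```bash
python3 go.py 55.1 "[.6088,.0489,.083]"; python3 -c "
from cell import sense;print(sense()['wrist_torque'].round(3))"
```

```text
15.85 [0.609  0.0493 0.0842] yaw 55.06 tilt [ 2.3e-03 -4.0e-04 -1.0e+00] q [-0.02  0.64  1.53 -0.    0.97 -0.98] F [0.4 3.7 5.7] w 0.0148 59.82305109500885
turn [ 0.001   0.0021 -0.0007]
[0.6088 0.0489 0.083 ] shift mm after turn [-0.1 -0.5  1.2]
[ 0.361  0.167 -0.056]
```

Smooth, with low forces and low torque at the first stop. Next click.

Call:
{"name": "move_arm", "arguments": {"series": [[[0,0,0.065],[0,0.3,0],0],[[0,0,0.065],[0,0,0],0],[[0,0,0.065],[0,0,0],0],[[0,0,0.065],[0,0,0],0],[[0,0,0.065],[0,0,0],0],[[0,0,0.068],[0,0,0],0],[[0,0,0],[0,0,0],0],[[0,0,0],[0,0,0],0]]}}

```text
clock: 16.85
ee_pos: [0.6093, 0.0496, 0.0842]
tool_rot: [1.509, 2.753, 0.002]
force: [1.4, 5.0, 6.1]
gripper_width: 0.0155
grasp_force: 59.7
```

```bash
python3 go.py 32.6 "[.6088,.0489,.083]"; python3 -c "
from cell import sense;print(sense()['wrist_torque'].round(3))"
```

```text
16.85 [0.6093 0.0496 0.0842] yaw 32.54 tilt [ 2.5e-03 -3.0e-04 -1.0e+00] q [-0.02  0.64  1.53 -0.    0.97 -0.58] F [1.4 5.  6.1] w 0.0155 59.69082713127136
turn [ 0.002   0.0016 -0.0011]
[0.6088 0.0489 0.083 ] shift mm after turn [-0.3 -0.8  1.2]
[ 0.462  0.166 -0.08 ]
```

Call:
{"name": "move_arm", "arguments": {"series": [[[0,0,0.065],[0,0.4,0],0],[[0,0,0.065],[0,0,0],0],[[0,0,0.065],[0,0,0],0],[[0,0,0.065],[0,0,0],0],[[0,0,0.065],[0,0,0],0],[[0,0,0.067],[0,0,0],0],[[0,0,0],[0,0,0],0],[[0,0,0],[0,0,0],0],[[0,0,0],[0,0,0],0]]}}

```text
clock: 17.98
ee_pos: [0.6097, 0.0498, 0.0842]
tool_rot: [2.016, 2.406, 0.002]
force: [2.9, 4.9, 4.5]
gripper_width: 0.015
grasp_force: 59.6
```

```bash
python3 go.py 10.1 "[.6088,.0489,.083]"
python3 - <<'E'
from h import *
from cell import camera,sense
print(sense()['wrist_torque'].round(3))
d={n:camera(n) for n in("top","side")}; S,T=d["side"],d["top"]
cv2.imwrite("pics/p7.png",np.hstack([cv2.resize(T["image"][150:240,180:280,::-1],(400,400),interpolation=cv2.INTER_CUBIC),cv2.resize(S["image"][125:225,180:300,::-1],(400,400),interpolation=cv2.INTER_CUBIC)]))
x,y=180,150; im=cv2.resize(T["image"][y:y+90,x:x+95],None,fx=4,fy=4,interpolation=cv2.INTER_CUBIC).max(2)
for c in cv2.findContours((im<85).astype(np.uint8),0,1)[0]:
    if 500<cv2.contourArea(c)<1300:
        e=cv2.fitEllipse(c); p=ray(T,(np.array(e[0])+.5)/4-.5+[x,y],.062)[:2]-[.608,.0475]
        if abs(np.hypot(*p)-.0755)<.003: a=np.degrees(np.arctan2(p[1],p[0])); print(round(a),round(a%22.5,1),np.round(e[1],0))
E
```

```text
17.98 [0.6097 0.0498 0.0842] yaw 10.08 tilt [ 2.7e-03 -3.0e-04 -1.0e+00] q [-0.02  0.64  1.53 -0.    0.97 -0.19] F [2.9 4.9 4.5] w 0.015 59.61538553237915
turn [ 0.0026  0.0007 -0.0003]
[0.6088 0.0489 0.083 ] shift mm after turn [-0.8 -1.1  1.2]
[ 0.497  0.178 -0.032]
-148 9.4 [29. 36.]
145 9.9 [29. 37.]
-125 9.7 [30. 33.]
122 10.0 [29. 38.]
-102 10.5 [30. 34.]
-80 10.2 [33. 36.]
```

View pics/p7.png

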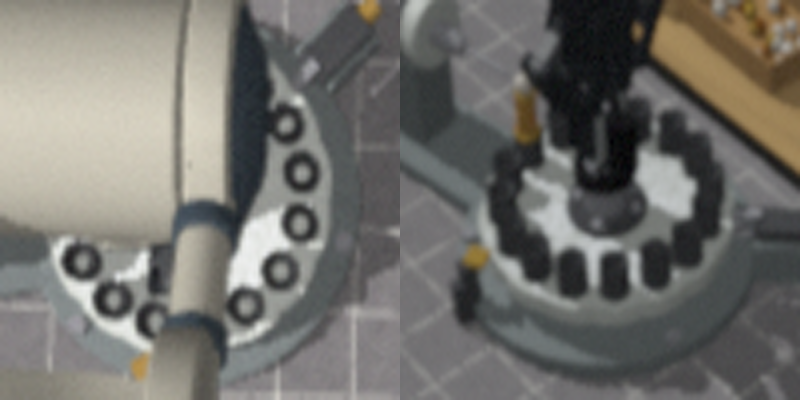

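The bush phase matches the start to within about 0.3°, so the dial is in its third detent. The pearl dop at side (217,152) faces the drill, upright and clear. Still gripping at about 60 N with no torque, so I'm handing in.

```bash
python3 -c "
from cell import finish_job;print(finish_job())"
```

```text
the job is handed in; nothing more can be done
None
```

The round-pearl dop is fully home in the loading socket and the dial is turned three clicks clockwise to its third stop, with the gripper still holding the knob; the job is handed in at about 18 s, and no verdict came back.

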